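# Turn a stamped cover over on a flip ramp

## Task

Lay the stamped steel cover on the short plywood ramp, open side up, its front end down against the strip at the ramp's foot, and let go of it there. Then push its raised rear end up and over, so that the cover topples forward and ends lying flat, open side down, in the catch tray.

Things in the scene. Friction and masses are not known exactly. Their poses are not given: they have to be found in the camera images.
- cover_center (a point): Centre (half-way up) of the loose stamped steel cover: a shallow rectangular pan, 90 (its x) x 66 (its y) x 14 mm high, walls and floor 3 mm thick, about 0.16 kg. It starts on the bench open side up, its z axis up; turned over, its z axis points down. It can be gripped from above across its 66 mm width.
- flip_ramp: Plywood flip ramp fixed to the bench; base 130 mm wide (y), from x = -55 to 150 mm, 8 mm thick. Origin: on the bench top under the ramp's foot; z up; its x axis is the way the cover goes over. The flat ramp board, 46 mm wide (narrower than the cover, so that fingers pass beside it), falls at 45 degrees from the crest at x = -42, z = 50 mm to the foot at x = 0, z = 8 mm.
- crest (a point): Middle of the ramp's upper edge: x = -42, y = 0, z = 50 mm in flip_ramp, same axes. A cover lying along the ramp, its front end at the foot, has its centre at x = -27, z = 45 mm (flip_ramp), stays there by itself, and overhangs the crest: the lower edge of its rear end is at x = -64, z = 72 mm, with free space behind and below it.
- toe (a point): Middle of the top of the toe strip, 5 mm wide and 5 mm high, across the tray: x = 10.5, z = 13 mm in flip_ramp, same axes. It holds the cover's front end. Pushing the rear end forward along a rising arc about the strip (radius about 90 mm), as the end rises to 100 mm above the bench, then on to 50 mm past the strip, stands the cover up and topples it into the tray.
- tray (a point): Middle of the catch tray's flat floor: x = 78.5, y = 0, z = 8 mm in flip_ramp, same axes. The floor reaches from the toe strip to a plywood lip at x = 144 mm; the side lips stand at y = -59 and +59 mm; all lips rise 9 mm above the floor. A toppled cover may lie with its edge on or behind the toe strip.

How it is judged:
On the way:
1. the cover lies on the ramp, open side up, front end down at the foot, let go (angle between cover_center's own z axis and vertical between 0.6 and 1 rad and x of cover_center in the frame of flip_ramp between -0.045 and -0.008 m and y of cover_center in the frame of flip_ramp between -0.03 and 0.03 m and z of cover_center in the frame of flip_ramp between 0.03 and 0.06 m and contact force between the fingers and cover below 0.3 N), for 0.3 s.
At the end, for the whole second after the job is handed in: The cover, after it lay let go on the ramp, rests still in the catch tray, open side down, level within 0.12 rad, its centre no more than 6 mm above its height when flat on the floor, at x = 30 to 115 mm and within 35 mm of the flip ramp's middle line (angle between cover_center's own z axis and vertical above 3.02 rad and x of cover_center in the frame of flip_ramp between 0.03 and 0.115 m and y of cover_center in the frame of flip_ramp between -0.035 and 0.035 m and z of cover_center in the frame of flip_ramp below 0.021 m and linear speed of cover below 0.02 m/s); the robot touches nothing.
It also fails if it takes over 58 s, if anything falls off the work surface, if the arm or the gripper's body presses on something with over 40 N, if the wrist force passes 120 N, or if a joint passes its speed limit or range.

## Robot

A 6-joint arm with a two-finger parallel gripper is mounted at the origin on a cart in front of the work surface, level with it; the furniture and walls round the work are solid. World frame = base frame: x ahead of the robot, y to its left, z up, the work surface at z = 0. Lengths are in m, angles in rad, forces in N, time in s.
With the tool pointing down it reaches from about 0.4 to 0.925 m from the base axis. Payload 3.4 kg.
Tool frame: the origin (TCP) lies at the very end of the fingers, on their centre line; the grasp point (between the pads) lies 19 mm behind it; z points along the fingers, y is the line along which they close (so a half turn about z gives the same grasp; the last joint's range is limited). The gripper opens to 85 mm and grips with 20 to 120 N. Pads are 22 mm wide; open, the fingers measure 114 mm over their backs; the gripper's body (76 mm by 85 mm) begins 54 mm behind the grasp point. The pads swing forward as they close: fully open they stand 13 mm farther back than shut.
Start: joints at [1.173, 0.307, 1.506, -0, 1.328, -0.073], TCP at [0.183, 0.545, 0.194] pointing down, gripper open.
Joint ranges: [-3.12, 3.12], [-1.05, 2.28], [0.14, 2.33], [-1.42, 4.57], [0.1, 2.73], [-2.68, 2.68]. Speed limits (rad/s): [2.57, 2.57, 3.14, 3.14, 3.14, 3.14].

## Interface

Orientations are given as a unit quaternion [x, y, z, w].
In Python, from station import manip gives the robot as it stands.
- The arm moves only by the tool carry_out, never from a script. Its argument "targets" is a list of rows, each an object with "offset": the shift along the tool's x, y, z as a fraction of full scale, a list of three; "turn": the turn, a rotation vector about the tool's x, y, z as a fraction of full scale, a list of three; "gripper": the opening in per cent of the stroke, from 0 (shut) to 100 (fully open). In form: [{"offset": [tx, ty, tz], "turn": [rx, ry, rz], "gripper": gripper}, ...]. A call has 1 to 5 rows; each row shifts and turns the commanded pose from where the row before left it, along the tool's axes as they then stand; what a row does not reach is not made up. Full scale, the value 1, is 3 cm for a shift and 0.1 rad for a turn. A row lasts 1/8 s, in which the tool goes at most 62.5 mm and 10.7 degrees, less where a joint would pass 70% of its speed; a pose out of reach is approached as far as the arm can. A call with a number of a shift or a turn outside -1 to 1 is refused whole. A call with a gripper value outside its range is refused whole. The fingers move at their own pace and stop on an object; "newtons" is the grip in N (left out, the last holds). Time passes only in rows, so rows that do not move let the fingers close. It gives the time, the measured TCP pose, the force, the opening and the grip force at its end, in the units of the state.
- manip.get_obs(): the state, without advancing time (a new reading comes with each control period).
- manip.capture(name): name is "scene" or "top" or "wrist"; returns a dict with "frame" (420x560x3 uint8, blue, green, red), "intrinsics" (3x3 intrinsics, pixels), "origin" and "attitude" of the camera in the world; the wrist camera has in their place "mount" (4x4, takes a point from camera to tool coordinates, whose origin is the TCP and whose axes are the flange's). Camera axes: x right, y down, z forward; pixel columns grow to the right and rows downward; lengths in m; the calibration is good to about 2 mm. A picture is of the moment at which its call begins: read the wrist's pose just before it. There is no depth.
- manip.close_job(): hands the job in; it is judged then, once.
The state is a dict: "clock": time; "joint_positions": joint angles; "qd": joint speeds; "effort": joint torques, N m; "eef_pos": TCP position; "orientation": TCP orientation; "contact_force": force on the tool from outside, world axes, zero at the start; "moment": the same for the moment, N m; "width": opening from 0.0 (shut) to 1.0 (fully open); "grip_force": force on a finger pad.
Only numpy, scipy, OpenCV 4.12 (cv2) and the standard library are available. Lean on these libraries where they do the work, as an engineer would, in place of code of your own. Each camera call takes 0.05 s, during which the arm holds its last target. There are 200 camera calls.

## Working session

There is one attempt and no reset: what is moved stays moved. The work goes in short steps, Python scripts to look and compute and a tool call to move; the robot and the scene stay as the last step left them, time stands still between calls to the robot, and variables do not carry over. Pictures are saved under pics/ and viewed, at most 10 in all, crops included, and the job is handed in when it is done.

Besides the shell and the picture viewer there is one more tool, called after ">>>" as name([rows], argument=value, ...), one row to a line, values as JSON. carry_out: Moves the arm, as the interface text tells. Its arguments: {"type":"object","properties":{"targets":{"type":"array","items":{"type":"object","properties":{"offset":{"type":"array","items":{"type":"number","minimum":-1,"maximum":1}},"turn":{"type":"array","items":{"type":"number","minimum":-1,"maximum":1}},"gripper":{"type":"number"}}}},"newtons":{"type":"number"}},"required":["targets"]}

```bash
mkdir -p pics; ls
python3 - <<'E'
from station import manip
import cv2,json
o=manip.get_obs(); print({k:o[k] for k in('clock','eef_pos','orientation','width','contact_force')})
for n in('top','scene'):
    c=manip.capture(n); cv2.imwrite(f'pics/{n}0.png',c['frame']); print(n,c['intrinsics'],c['origin'],c['attitude'])
c=manip.capture('wrist');print(c['mount'])
E
```

```text
pics
{'clock': 0.0, 'eef_pos': array([0.18264122, 0.54438456, 0.19317938]), 'orientation': array([ 1.61189647e-01,  9.86922915e-01, -9.96574259e-04, -2.53470493e-04]), 'width': 0.9969321269052769, 'contact_force': array([-0.24702655, -0.24621633,  0.20622379])}
top [[499.92524193   0.         281.56352393]
 [  0.         499.92524193 217.06408229]
 [  0.           0.           1.        ]] [0.31095815 0.10984153 1.00565423] [ 0.76156304 -0.63928466  0.06880535 -0.08125686]
scene [[427.01309199   0.         290.81703959]
 [  0.         427.01309199 209.54943587]
 [  0.           0.           1.        ]] [ 0.16298879 -0.52238102  0.64989664] [ 0.87271064 -0.20823668  0.09707196 -0.43080234]
[[ 1.14211437e-03 -9.44342820e-01 -3.28960991e-01  8.51349162e-02]
 [ 9.99998670e-01  6.95574700e-04  1.47510462e-03 -1.12270882e-04]
 [-1.16418751e-03 -3.28962239e-01  9.44342359e-01 -1.79703753e-01]
 [ 0.00000000e+00  0.00000000e+00  0.00000000e+00  1.00000000e+00]]
```

View pics/top0.png

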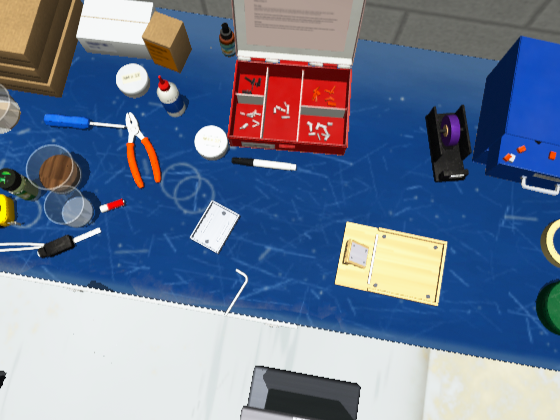

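View pics/scene0.png

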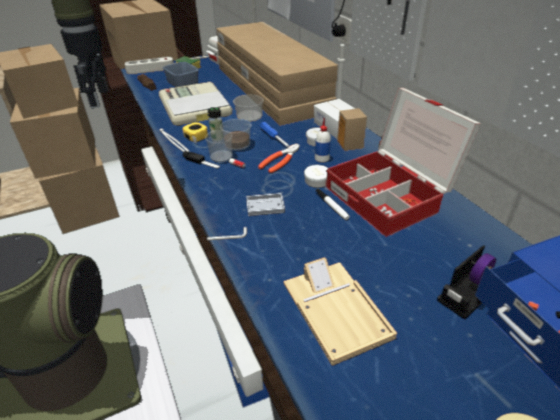

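The top view shows the cover near (215,227) and the ramp with its tray at (340–447, 222–305); the tray lies to the right of the ramp board. I'll enlarge both.

```bash
cat > h.py <<'E'
import numpy as np,cv2
from scipy.spatial.transform import Rotation as R
from station import manip
def cam(n):
    if n=='wrist':
        o=manip.get_obs(); c=manip.capture(n)
        T=np.eye(4);T[:3,:3]=R.from_quat(o['orientation']).as_matrix();T[:3,3]=o['eef_pos'];T=T@c['mount']
        return c['frame'],c['intrinsics'],T[:3,3],T[:3,:3]
    c=manip.capture(n)
    return c['frame'],c['intrinsics'],np.array(c['origin']),R.from_quat(c['attitude']).as_matrix()
def ray(px,z,C):
    _,K,o,M=C; d=M@np.linalg.solve(K,[px[0],px[1],1.]); return o+d*(z-o[2])/d[2]
def proj(P,C):
    _,K,o,M=C; q=K@(M.T@(np.asarray(P)-o)); return q[:2]/q[2]
E
python3 - <<'E'
from h import *
f=cv2.imread('pics/top0.png')
a=cv2.resize(f[195:260,180:250],None,fx=5.5,fy=5.5,interpolation=cv2.INTER_CUBIC)
b=cv2.resize(f[215:312,328:455],None,fx=3.3,fy=3.3,interpolation=cv2.INTER_CUBIC)
h=max(a.shape[0],b.shape[0]);o=np.zeros((h,a.shape[1]+b.shape[1],3),np.uint8)
o[:a.shape[0],:a.shape[1]]=a;o[:b.shape[0],a.shape[1]:]=b;print(a.shape,b.shape)
cv2.imwrite('pics/crop0.png',o)
E
```

```text
(358, 385, 3) (320, 419, 3)
```

View pics/crop0.png

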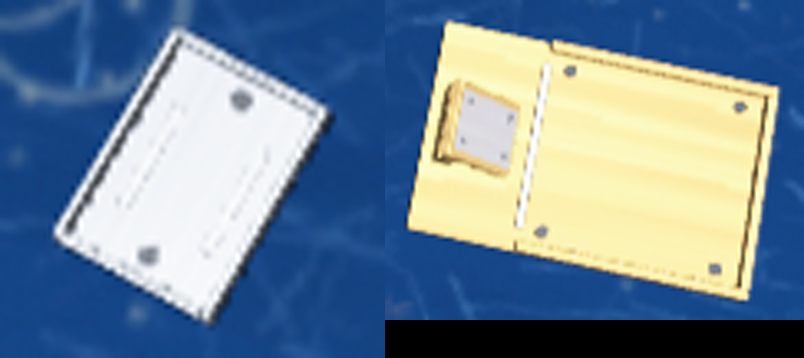

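Crop: cover rim corners at (178,30), (328,110), (212,322), (57,235); ramp base rear corners at (447,22), (408,228), lip corners (778,88), (748,298), white toe strip from (548,66) to (519,226).

Run:
```python
from h import *
C=cam('top')
A=lambda p:(180+(p[0]-2)/5.5,195+(p[1]-2)/5.5)
B=lambda p:(328+(p[0]-385-1)/3.3,215+(p[1]-1)/3.3)
P=np.array([ray(A(p),.014,C) for p in [(178,30),(328,110),(212,322),(57,235)]])
print('cover',P.round(4).tolist(),'c',P.mean(0).round(4),[np.linalg.norm(P[i]-P[i-1]).round(4) for i in range(4)])
v=(P[0]+P[1]-P[2]-P[3])[:2];print('long yaw',np.degrees(np.arctan2(v[1],v[0])))
Q=[ray(B(p),z,C) for p,z in [((447,22),.008),((408,228),.008),((778,88),.017),((748,298),.017),((548,66),.013),((519,226),.013)]]
L=np.array([[-55,65],[-55,-65],[150,65],[150,-65],[10.5,np.nan],[10.5,np.nan]])/1e3
Q=np.array(Q);print(Q.round(4).tolist())
def fit(L,Q):
    l=L-L.mean(0);q=Q-Q.mean(0);H=l.T@q;a=np.arctan2(H[0,1]-H[1,0],H[0,0]+H[1,1])
    r=np.array([[np.cos(a),-np.sin(a)],[np.sin(a),np.cos(a)]]);t=Q.mean(0)-r@L.mean(0);return a,t,r
a,t,r=fit(L[:4],Q[:4,:2]);print('ramp yaw',np.degrees(a),'org',t,'res',((Q[:4,:2]-t)@r-L[:4]).round(4).tolist())
print('toe in ramp',((Q[4:,:2]-t)@r).round(4).tolist())
o=manip.get_obs();print(R.from_quat(o['orientation']).as_matrix().round(3).tolist(),o['clock'])
```

```text
cover [[0.533, 0.2924, 0.014], [0.5128, 0.2316, 0.014], [0.428, 0.2581, 0.014], [0.4496, 0.3203, 0.014]] c [0.4809 0.2756 0.014 ] [np.float64(0.088), np.float64(0.064), np.float64(0.0888), np.float64(0.0659)]
long yaw -17.928113582241778
[[0.5381, 0.0145, 0.008], [0.4088, 0.0191, 0.008], [0.5304, -0.1885, 0.017], [0.4021, -0.1841, 0.017], [0.5205, -0.0498, 0.013], [0.421, -0.0457, 0.013]]
ramp yaw -92.0264478920743 org [ 0.47151973 -0.03728946] res [[0.0009, -0.0003], [0.0008, 0.0003], [-0.001, -0.0008], [-0.0008, 0.0008]]
toe in ramp [[0.0108, 0.0494], [0.0102, -0.0502]]
[[-0.948, 0.318, -0.001], [0.318, 0.948, -0.001], [0.0, -0.001, -1.0]] 0.2
```

Sizes agree (88.5×65 vs 90×66 mm; toe at x = 10.5). Cover at (0.481, 0.2755), ramp origin at (0.4715, −0.0373), yaw −92°. Moving over the cover.

>>> carry_out([
  {"offset":[-0.94,-0.41,0],"turn":[0,0,0],"gripper":100},
  {"offset":[-0.94,-0.41,0],"turn":[0,0,0],"gripper":100},
  {"offset":[-0.94,-0.41,0],"turn":[0,0,0],"gripper":100},
  {"offset":[-0.94,-0.41,0],"turn":[0,0,0],"gripper":100},
  {"offset":[-0.94,-0.41,0],"turn":[0,0,0],"gripper":100},
])

```text
clock: 0.82
eef_pos: [0.2977, 0.4411, 0.1939]
orientation: [0.161, 0.987, -0.0, -0.0]
contact_force: [-0.0, 0.2, 0.3]
width: 1.004
grip_force: 0.0
```

>>> carry_out([
  {"offset":[-0.94,-0.41,0],"turn":[0,0,0],"gripper":100},
  {"offset":[-0.94,-0.41,0],"turn":[0,0,0],"gripper":100},
  {"offset":[-0.94,-0.41,0],"turn":[0,0,0],"gripper":100},
  {"offset":[-0.94,-0.41,0],"turn":[0,0,0],"gripper":100},
  {"offset":[-0.94,-0.41,0],"turn":[0,0,0],"gripper":100},
])

```text
clock: 1.45
eef_pos: [0.4118, 0.338, 0.194]
orientation: [0.161, 0.987, -0.0, -0.0]
contact_force: [0.1, -0.4, -0.4]
width: 1.001
grip_force: 0.0
```

>>> carry_out([
  {"offset":[-0.94,-0.41,0.5],"turn":[0,0,-0.1],"gripper":100},
  {"offset":[-0.94,-0.41,0.8],"turn":[0,0,0],"gripper":100},
  {"offset":[-0.94,-0.41,1],"turn":[0,0,0],"gripper":100},
  {"offset":[0,0,1],"turn":[0,0,0],"gripper":100},
  {"offset":[0,0,0],"turn":[0,0,0],"gripper":100},
])

```text
clock: 2.08
eef_pos: [0.478, 0.2758, 0.0927]
orientation: [0.157, 0.988, -0.002, -0.003]
contact_force: [-0.4, 0.0, 0.7]
width: 1.001
grip_force: 0.0
```

```bash
cat >> h.py <<'E'
RO=np.array([0.4715,-0.0373,0]);RY=np.radians(-92.03)
RM=R.from_euler('z',RY).as_matrix()
def state():
    o=manip.get_obs();T=R.from_quat(o['orientation']).as_matrix()
    print('t',round(o['clock'],2),'tcp',o['eef_pos'].round(4),'F',o['contact_force'].round(1),'w',round(o['width'],3),'g',round(o['grip_force'],1),'q',o['joint_positions'].round(2))
    print('ramp tcp',(RM.T@(o['eef_pos']-RO)).round(4),'tool axes(cols) in ramp',(RM.T@T).round(3).tolist());return o,T
def todo(p,M=None):
    "units still to go to world pose p,M in current tool axes"
    o,T=state();print('offset units',(T.T@(np.asarray(p)-o['eef_pos'])/.03).round(2))
    if M is not None: print('turn units',(R.from_matrix(T.T@M).as_rotvec()/.1).round(2))
E
python3 - <<'E'
from h import *
w=np.radians(72.07);y=np.array([np.cos(w),np.sin(w),0]);z=np.array([0,0,-1.]);x=np.cross(y,z)
todo([.481,.2755,.003],np.c_[x,y,z])
C=cam('wrist');cv2.imwrite('pics/w1.png',C[0])
M=np.c_[-x,np.array([-y[0],-y[1],0]),[0,0,1]]
for s in[(45,33),(45,-33),(-45,-33),(-45,33)]:
    P=np.array([.481,.2755,.014])+x*s[0]/1e3+y*s[1]/1e3;print(P.round(3),proj(P,C).round(0))
E
```

```text
t 2.08 tcp [0.478  0.2758 0.0927] F [-0.4  0.   0.7] w 1.001 g 0.0 q [ 0.45  0.38  1.69  0.    1.09 -0.81]
ramp tcp [-0.3132 -0.0046  0.0927] tool axes(cols) in ramp [[-0.276, -0.961, 0.003], [-0.961, 0.276, -0.006], [0.005, -0.004, -1.0]]
offset units [-0.11  0.03  2.99]
turn units [-0.04 -0.05 -0.02]
[0.448 0.321 0.014] [319. 158.]
[0.428 0.258 0.014] [244. 158.]
[0.514 0.23  0.014] [248. 250.]
[0.534 0.293 0.014] [315. 250.]
```

View pics/w1.png

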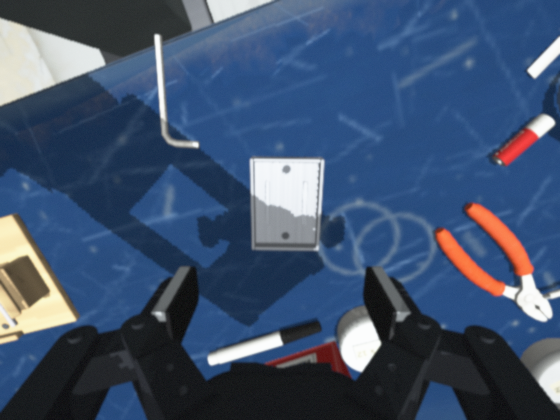

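The wrist view shows the cover at columns 251–323, rows 157–249, close to prediction (about 4 px to the right). No obstruction; descending with a small y correction.

>>> carry_out([
  {"offset":[-0.1,0.1,0.9],"turn":[0,0,0],"gripper":100},
  {"offset":[0,0,0.9],"turn":[0,0,0],"gripper":100},
  {"offset":[0,0,0.7],"turn":[0,0,0],"gripper":100},
  {"offset":[0,0,0.45],"turn":[0,0,0],"gripper":100},
  {"offset":[0,0,0],"turn":[0,0,0],"gripper":100},
])

```text
clock: 2.75
eef_pos: [0.4837, 0.2796, 0.0067]
orientation: [0.156, 0.988, -0.0, -0.0]
contact_force: [1.1, -0.6, 0.5]
width: 0.996
grip_force: 0.0
```

>>> carry_out([
  {"offset":[0,0,0],"turn":[0,0,0],"gripper":50},
  {"offset":[0,0,0],"turn":[0,0,0],"gripper":50},
  {"offset":[0,0,0],"turn":[0,0,0],"gripper":50},
  {"offset":[0,0,0],"turn":[0,0,0],"gripper":50},
  {"offset":[0,0,0],"turn":[0,0,0],"gripper":50},
], newtons=40)

```text
clock: 3.38
eef_pos: [0.4839, 0.2793, 0.0067]
orientation: [0.156, 0.988, 0.0, 0.0]
contact_force: [-0.2, 0.9, 1.1]
width: 0.501
grip_force: 0.0
```

The fingers closed past the cover with no grip: they passed above it. Raise, open, and check.

>>> carry_out([
  {"offset":[0,0,-1],"turn":[0,0,0],"gripper":50},
  {"offset":[0,0,0],"turn":[0,0,0],"gripper":100},
  {"offset":[0,0,0],"turn":[0,0,0],"gripper":100},
  {"offset":[0,0,0],"turn":[0,0,0],"gripper":100},
  {"offset":[0,0,0],"turn":[0,0,0],"gripper":100},
])

```text
clock: 4.0
eef_pos: [0.4833, 0.279, 0.0359]
orientation: [0.156, 0.988, -0.0, -0.001]
contact_force: [-0.1, -0.7, -0.1]
width: 1.005
grip_force: 0.0
```

Run:
```python
from h import *
w=np.radians(72.07);y=np.array([np.cos(w),np.sin(w),0]);z=np.array([0,0,-1.]);x=np.cross(y,z)
todo([.481,.2755,.003],np.c_[x,y,z])
C=cam('wrist');cv2.imwrite('pics/w2.png',C[0])
for s in[(45,33),(45,-33),(-45,-33),(-45,33)]:
    P=np.array([.481,.2755,.014])+x*s[0]/1e3+y*s[1]/1e3;print(P.round(3),proj(P,C).round(0))
```

```text
t 4.0 tcp [0.4833 0.279  0.0359] F [-0.1 -0.7 -0.1] w 1.005 g 0.0 q [ 0.45  0.45  1.74  0.    0.95 -0.81]
ramp tcp [-0.3165  0.0006  0.0359] tool axes(cols) in ramp [[-0.275, -0.961, 0.001], [-0.961, 0.275, -0.001], [0.001, -0.001, -1.0]]
offset units [ 0.03 -0.13  1.1 ]
turn units [-0.01 -0.01 -0.01]
[0.448 0.321 0.014] [322. 166.]
[0.428 0.258 0.014] [227. 166.]
[0.514 0.23  0.014] [234. 278.]
[0.534 0.293 0.014] [317. 278.]
```

View pics/w2.png

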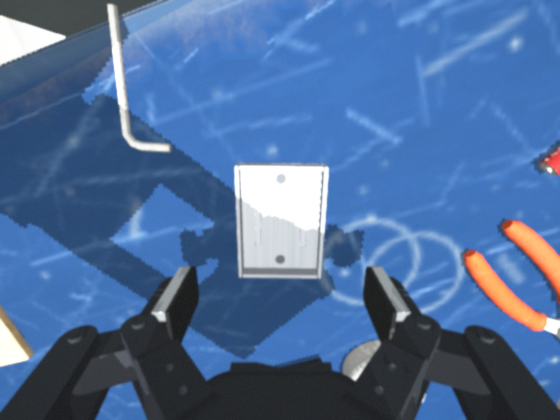

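Cover unmoved and centred between the fingers (columns 235–328, rows 164–278). Open pads stand back by ~7.5 mm at 66 mm opening, so the TCP must go to about −4 mm.

>>> carry_out([
  {"offset":[0,0,0.7],"turn":[0,0,0],"gripper":100},
  {"offset":[0,0,0.63],"turn":[0,0,0],"gripper":100},
  {"offset":[0,0,0],"turn":[0,0,0],"gripper":65},
  {"offset":[0,0,0],"turn":[0,0,0],"gripper":65},
  {"offset":[0,0,0],"turn":[0,0,0],"gripper":65},
], newtons=40)

```text
clock: 4.68
eef_pos: [0.4845, 0.2796, -0.0025]
orientation: [0.156, 0.988, 0.0, 0.001]
contact_force: [-0.2, -0.6, 0.4]
width: 0.651
grip_force: 0.0
```

>>> carry_out([
  {"offset":[0,0,0],"turn":[0,0,0],"gripper":60},
  {"offset":[0,0,0],"turn":[0,0,0],"gripper":60},
], newtons=40)

```text
clock: 4.92
eef_pos: [0.4841, 0.2794, -0.0029]
orientation: [0.156, 0.988, 0.0, 0.0]
contact_force: [-0.3, -0.0, -0.0]
width: 0.599
grip_force: 0.0
```

Run:
```python
from h import *
C=cam('wrist');o,T=state()
for d in(0,.014,.03):print('tcp-d',proj(o['eef_pos']+[0,0,d],C).round(0))
print('cover c',proj([.481,.2755,.014],C).round(0),proj([.484,.279,.014],C).round(0))
t=cam('scene')[0][150:250,200:333]
a=cv2.resize(C[0],(504,378));b=cv2.resize(t,None,fx=2.2,fy=2.2,interpolation=cv2.INTER_CUBIC)
O=np.zeros((378,504+b.shape[1],3),np.uint8);O[:,:504]=a;O[:b.shape[0],504:]=b;cv2.imwrite('pics/w3.png',O)
```

```text
t 4.97 tcp [ 0.484   0.2794 -0.003 ] F [-0.7  0.5  0.3] w 0.596 g 0.0 q [ 0.45  0.5   1.78 -0.    0.86 -0.81]
ramp tcp [-0.3169  0.0013 -0.003 ] tool axes(cols) in ramp [[-0.275, -0.962, -0.0], [-0.962, 0.275, 0.001], [-0.0, 0.0, -1.0]]
tcp-d [280. 239.]
tcp-d [280. 249.]
tcp-d [280. 261.]
cover c [273. 248.] [280. 251.]
```

View pics/w3.png

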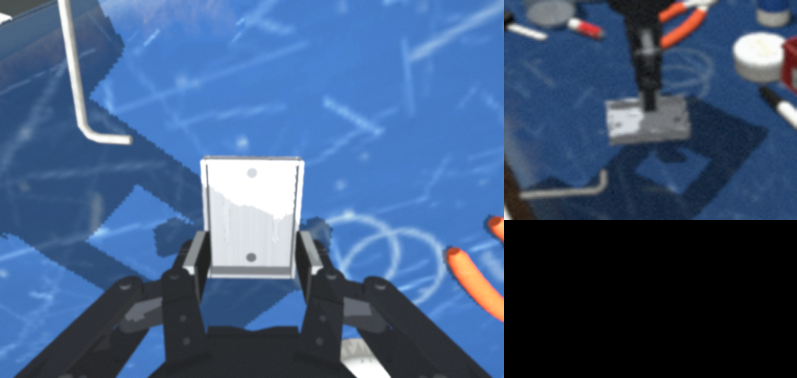

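The fingers actually stand just outside the cover walls (opening is not linear in mm): keep closing.

>>> carry_out([
  {"offset":[0,0,0],"turn":[0,0,0],"gripper":20},
  {"offset":[0,0,0],"turn":[0,0,0],"gripper":20},
  {"offset":[0,0,0],"turn":[0,0,0],"gripper":20},
  {"offset":[0,0,0],"turn":[0,0,0],"gripper":20},
], newtons=40)

```text
clock: 5.52
eef_pos: [0.4838, 0.2793, -0.0034]
orientation: [0.156, 0.988, -0.0, -0.0]
contact_force: [-0.1, -0.1, -0.1]
width: 0.198
grip_force: 0.0
```

Run:
```python
from h import *
C=cam('scene');o,T=state();D=cam('wrist')
f=lambda p:((p[0]-200)*2.2+504,(p[1]-150)*2.2)
for d in(0,.01,.02,.03):print(d,np.round(f(proj(o['eef_pos']+[0,0,d],C))))
x=T[:,0];y=T[:,1]
for s in[(45,33),(45,-33),(-45,-33),(-45,33)]:
    P=np.array([.481,.2755,.014])+x*s[0]/1e3+y*s[1]/1e3;print(s,np.round(f(proj(P,C))))
a=cv2.resize(D[0][150:420,100:460],None,fx=1.2,fy=1.2);t=C[0][165:225,235:315]
b=cv2.resize(t,None,fx=4.5,fy=4.5,interpolation=cv2.INTER_CUBIC)
O=np.zeros((330,432+b.shape[1],3),np.uint8);O[:a.shape[0],:432]=a;O[:b.shape[0],432:]=b;cv2.imwrite('pics/w4.png',O)
```

```text
t 5.58 tcp [ 0.4838  0.2793 -0.0033] F [-0.6 -0.4  0.4] w 0.202 g 0.0 q [ 0.45  0.5   1.78 -0.    0.86 -0.81]
ramp tcp [-0.3168  0.0011 -0.0033] tool axes(cols) in ramp [[-0.275, -0.962, 0.0], [-0.962, 0.275, -0.0], [0.0, -0.0, -1.0]]
0 [647. 125.]
0.01 [647. 118.]
0.02 [647. 111.]
0.03 [646. 104.]
(45, 33) [604. 102.]
(45, -33) [608. 137.]
(-45, -33) [689. 129.]
(-45, 33) [681.  95.]
```

View pics/w4.png

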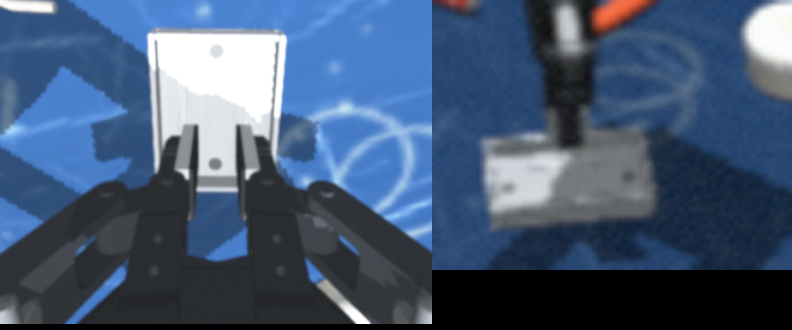

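The right crop shows the fingertip above the pan at about (570,148), roughly 28 mm higher than the reported TCP; the wrist view agrees. I check it with the known pad spacing.

Run:
```python
from h import *
c=manip.capture('wrist');K=c['intrinsics'];m=np.array(c['mount']);print(K[0,0],K[0,2],K[1,2])
for u,v,half in[(367,268,.0425),(298,254,.0085),((310/.9),235/.9,.0255)]:
    d=m[:3,:3]@np.linalg.solve(K,[u,v,1]);s=(half-m[1,3])/d[1];print((m[:3,3]+s*d).round(4))
```

```text
292.0792030848112 280.5418924581113 207.8163911477013
[ 0.0102  0.0425 -0.0543]
[ 0.018   0.0085 -0.0545]
[ 0.0269  0.0255 -0.077 ]
```

Both estimates put the real fingertips about 40 mm (shut) to 54 mm (open) behind the reported TCP. So I go lower in small steps, watching force, and probe by closing.

>>> carry_out([
  {"offset":[0,0,0],"turn":[0,0,0],"gripper":100},
  {"offset":[0,0,0],"turn":[0,0,0],"gripper":100},
  {"offset":[0,0,0],"turn":[0,0,0],"gripper":100},
  {"offset":[0,0,0.4],"turn":[0,0,0],"gripper":100},
  {"offset":[0,0,0.3],"turn":[0,0,0],"gripper":100},
], newtons=30)

```text
clock: 6.3
eef_pos: [0.4835, 0.2791, -0.0252]
orientation: [0.156, 0.988, -0.0, -0.0]
contact_force: [-0.2, -0.3, -0.1]
width: 1.0
grip_force: 0.0
```

>>> carry_out([
  {"offset":[0,0,0.2],"turn":[0,0,0],"gripper":100},
  {"offset":[0,0,0.1],"turn":[0,0,0],"gripper":60},
  {"offset":[0,0,0],"turn":[0,0,0],"gripper":60},
  {"offset":[0,0,0],"turn":[0,0,0],"gripper":60},
  {"offset":[0,0,0],"turn":[0,0,0],"gripper":60},
], newtons=30)

```text
clock: 6.92
eef_pos: [0.4839, 0.2793, -0.0332]
orientation: [0.156, 0.988, 0.0, 0.0]
contact_force: [0.2, -0.4, -1.8]
width: 0.758
grip_force: 33.5
```

Gripped at 0.758 (≈ 66 mm). Probably only the wall's upper edge, so I reopen, go about 6 mm lower and regrip.

>>> carry_out([
  {"offset":[0,0,0],"turn":[0,0,0],"gripper":90},
  {"offset":[0,0,0],"turn":[0,0,0],"gripper":90},
  {"offset":[0,0,0.12],"turn":[0,0,0],"gripper":90},
  {"offset":[0,0,0.1],"turn":[0,0,0],"gripper":90},
  {"offset":[0,0,0],"turn":[0,0,0],"gripper":90},
], newtons=30)

```text
clock: 7.55
eef_pos: [0.4835, 0.2791, -0.0403]
orientation: [0.156, 0.988, -0.0, -0.0]
contact_force: [-0.3, 1.0, 1.0]
width: 0.895
grip_force: 0.0
```

>>> carry_out([
  {"offset":[0,0,0],"turn":[0,0,0],"gripper":60},
  {"offset":[0,0,0],"turn":[0,0,0],"gripper":60},
  {"offset":[0,0,0],"turn":[0,0,0],"gripper":60},
], newtons=50)

```text
clock: 7.92
eef_pos: [0.4838, 0.2793, -0.0396]
orientation: [0.156, 0.988, 0.0, 0.0]
contact_force: [-1.3, -0.1, 3.6]
width: 0.758
grip_force: 55.9
```

Firm grip. Lift.

>>> carry_out([
  {"offset":[0,0,-0.4],"turn":[0,0,0],"gripper":60},
  {"offset":[0,0,-0.9],"turn":[0,0,0],"gripper":60},
  {"offset":[0,0,-1],"turn":[0,0,0],"gripper":60},
  {"offset":[0,0,-1],"turn":[0,0,0],"gripper":60},
  {"offset":[0,0,-1],"turn":[0,0,0],"gripper":60},
])

```text
clock: 8.55
eef_pos: [0.4836, 0.2791, 0.0904]
orientation: [0.156, 0.988, -0.0, 0.0]
contact_force: [0.3, 0.4, -1.2]
width: 0.756
grip_force: 55.8
```

```bash
cat >> h.py <<'E'
CT=np.array([.0016,0,-.0468])
def goal(c,pitch):
    "world tcp pose for cover centre c (ramp, m) with tool tilted pitch about ramp y"
    M=RM@np.c_[[-np.cos(pitch),0,np.sin(pitch)],[0,1,0],[-np.sin(pitch),0,-np.cos(pitch)]]
    return RO+RM@np.array(c)-M@CT,M
E
python3 - <<'E'
from h import *
todo(*goal([.002,0,.100],0))
todo(*goal([.002,0,.100],np.pi/4))
E
```

```text
t 8.55 tcp [0.4836 0.2791 0.0904] F [ 0.3  0.4 -1.2] w 0.756 g 55.8 q [ 0.45  0.38  1.68 -0.    1.08 -0.81]
ramp tcp [-0.3166  0.0009  0.0904] tool axes(cols) in ramp [[-0.275, -0.962, 0.0], [-0.962, 0.275, 0.0], [-0.0, -0.0, -1.0]]
offset units [ -2.9  -10.27   1.24]
turn units [-0.    0.   12.92]
t 8.55 tcp [0.4836 0.2791 0.0904] F [ 0.3  0.4 -1.2] w 0.756 g 55.8 q [ 0.45  0.38  1.68 -0.    1.08 -0.81]
ramp tcp [-0.3166  0.0009  0.0904] tool axes(cols) in ramp [[-0.275, -0.962, 0.0], [-0.962, 0.275, 0.0], [-0.0, -0.0, -1.0]]
offset units [-2.6  -9.2   0.82]
turn units [-5.06  6.71 12.22]
```

>>> carry_out([
  {"offset":[0,0,0],"turn":[0,0,1],"gripper":60},
  {"offset":[0,0,0],"turn":[0,0,1],"gripper":60},
  {"offset":[0,0,0],"turn":[0,0,1],"gripper":60},
  {"offset":[0,0,0],"turn":[0,0,1],"gripper":60},
  {"offset":[0,0,0],"turn":[0,0,1],"gripper":60},
])

```text
clock: 9.18
eef_pos: [0.4836, 0.2791, 0.0894]
orientation: [0.397, 0.918, -0.0, -0.0]
contact_force: [0.1, -0.0, -1.4]
width: 0.758
grip_force: 55.8
```

>>> carry_out([
  {"offset":[0,0,0],"turn":[0,0,1],"gripper":60},
  {"offset":[0,0,0],"turn":[0,0,1],"gripper":60},
  {"offset":[0,0,0],"turn":[0,0,1],"gripper":60},
  {"offset":[0,0,0],"turn":[0,0,1],"gripper":60},
  {"offset":[0,0,0],"turn":[0,0,1],"gripper":60},
])

```text
clock: 9.8
eef_pos: [0.4836, 0.2791, 0.0894]
orientation: [0.612, 0.791, -0.0, -0.0]
contact_force: [0.1, 0.1, -1.3]
width: 0.758
grip_force: 55.8
```

>>> carry_out([
  {"offset":[0,0,0],"turn":[0,0,1],"gripper":60},
  {"offset":[0,0,0],"turn":[0,0,1],"gripper":60},
  {"offset":[0,0,0],"turn":[0,0,0.92],"gripper":60},
  {"offset":[0,0,0],"turn":[0,0,0],"gripper":60},
])

```text
clock: 10.3
eef_pos: [0.4837, 0.2792, 0.0894]
orientation: [0.719, 0.695, -0.0, 0.0]
contact_force: [0.1, -0.1, -1.6]
width: 0.756
grip_force: 55.8
```

Run:
```python
from h import *
todo(*goal([.002,0,.100],0))
```

```text
t 10.3 tcp [0.4837 0.2792 0.0894] F [ 0.1 -0.1 -1.6] w 0.756 g 55.8 q [ 0.45  0.38  1.68 -0.    1.08  0.48]
ramp tcp [-0.3167  0.001   0.0894] tool axes(cols) in ramp [[-1.0, -0.001, 0.0], [-0.001, 1.0, 0.0], [-0.0, 0.0, -1.0]]
offset units [-10.68  -0.05   1.21]
turn units [0.   0.   0.01]
```

>>> carry_out([
  {"offset":[-0.97,0,0],"turn":[0,0,0],"gripper":60},
  {"offset":[-0.97,0,0],"turn":[0,0,0],"gripper":60},
  {"offset":[-0.97,0,0],"turn":[0,0,0],"gripper":60},
  {"offset":[-0.97,0,0],"turn":[0,0,0],"gripper":60},
  {"offset":[-0.97,0,0],"turn":[0,0,0],"gripper":60},
])

```text
clock: 10.92
eef_pos: [0.4787, 0.1329, 0.0894]
orientation: [0.719, 0.695, 0.0, 0.0]
contact_force: [-0.4, -0.1, -2.9]
width: 0.753
grip_force: 55.8
```

>>> carry_out([
  {"offset":[-0.97,0,0],"turn":[0,0,0],"gripper":60},
  {"offset":[-0.97,0,0],"turn":[0,0,0],"gripper":60},
  {"offset":[-0.97,0,0],"turn":[0,0,0],"gripper":60},
  {"offset":[-0.97,0,0],"turn":[0,0,0],"gripper":60},
  {"offset":[-0.97,0,0],"turn":[0,0,0],"gripper":60},
])

```text
clock: 11.55
eef_pos: [0.4736, -0.0125, 0.0894]
orientation: [0.719, 0.695, 0.0, 0.0]
contact_force: [-0.3, 0.8, -1.4]
width: 0.756
grip_force: 55.8
```

>>> carry_out([
  {"offset":[-0.97,-0.05,0],"turn":[0,0,0],"gripper":60},
  {"offset":[0,0,0],"turn":[0,1,0],"gripper":60},
  {"offset":[0,0,0],"turn":[0,1,0],"gripper":60},
  {"offset":[0,0,0],"turn":[0,1,0],"gripper":60},
  {"offset":[0,0,0],"turn":[0,1,0],"gripper":60},
])

```text
clock: 12.18
eef_pos: [0.4716, -0.0411, 0.0897]
orientation: [0.704, 0.681, 0.144, -0.138]
contact_force: [-0.2, -0.8, -1.6]
width: 0.758
grip_force: 55.8
```

>>> carry_out([
  {"offset":[0,0,0],"turn":[0,1,0],"gripper":60},
  {"offset":[0,0,0],"turn":[0,1,0],"gripper":60},
  {"offset":[0,0,0],"turn":[0,1,0],"gripper":60},
  {"offset":[0,0,0],"turn":[0,0.85,0],"gripper":60},
  {"offset":[0,0,0],"turn":[0,0,0],"gripper":60},
])

```text
clock: 12.8
eef_pos: [0.4713, -0.0422, 0.0878]
orientation: [0.665, 0.641, 0.275, -0.265]
contact_force: [0.2, -0.3, -1.4]
width: 0.756
grip_force: 55.9
```

Run:
```python
from h import *
g=goal([.002,0,.076],np.pi/4)
todo(*g)
C=cam('scene');D=cam('top')
a=cv2.resize(C[0][230:360,255:405],None,fx=2.6,fy=2.6,interpolation=cv2.INTER_CUBIC)
b=cv2.resize(D[0][205:315,320:460],None,fx=2.8,fy=2.8,interpolation=cv2.INTER_CUBIC)
O=np.zeros((max(a.shape[0],b.shape[0]),a.shape[1]+b.shape[1],3),np.uint8);O[:a.shape[0],:a.shape[1]]=a;O[:b.shape[0],a.shape[1]:]=b;cv2.imwrite('pics/p5.png',O)
o,T=state()
for s in[(45,33),(45,-33),(-45,-33),(-45,33)]:
    P=o['eef_pos']+T@(CT+[s[0]/1e3,s[1]/1e3,-.007]);u=proj(P,C);v=proj(P,D)
    print(s,'ramp',(RM.T@(P-RO)).round(3),((u-[255,230])*2.6).round(),((v-[320,205])*2.8+[a.shape[1],0]).round())
```

```text
t 12.8 tcp [ 0.4713 -0.0422  0.0878] F [ 0.2 -0.3 -1.4] w 0.756 g 55.9 q [-0.7   0.55  1.78  0.6   1.4  -0.95]
ramp tcp [0.0049 0.     0.0878] tool axes(cols) in ramp [[-0.708, 0.001, -0.706], [0.001, 1.0, 0.0], [0.706, -0.0, -0.708]]
offset units [-0.26 -0.    1.91]
turn units [ 0.    0.01 -0.01]
t 12.9 tcp [ 0.4712 -0.0408  0.089 ] F [-1.6 -0.2 -1.4] w 0.757 g 55.9 q [-0.69  0.55  1.78  0.6   1.4  -0.95]
ramp tcp [ 0.0035 -0.0002  0.089 ] tool axes(cols) in ramp [[-0.708, -0.001, -0.706], [-0.001, 1.0, -0.0], [0.706, 0.0, -0.708]]
(45, 33) ramp [0.008 0.033 0.16 ] [236.  -2.] [586.  66.]
(45, -33) ramp [ 0.009 -0.033  0.16 ] [149.  26.] [569. 171.]
(-45, -33) ramp [ 0.072 -0.033  0.096] [191. 157.] [646. 203.]
(-45, 33) ramp [0.072 0.033 0.096] [278. 126.] [662. 104.]
```

View pics/p5.png

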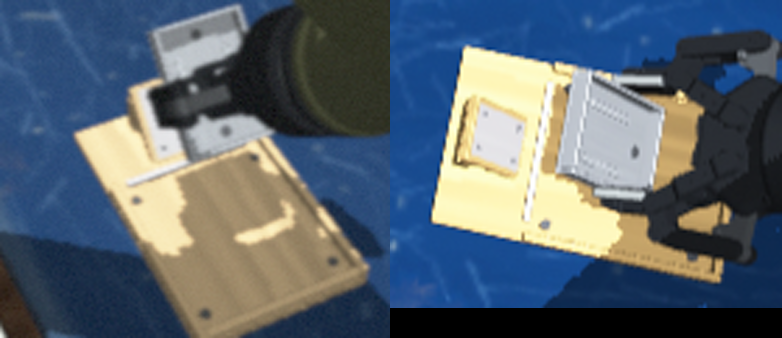

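Left: cover held at 45°, front end low, rear corners (150,32), (245,5); right: it is above tray, aligned with the ramp board (480,135). All within 2–3 mm of prediction. Approach.

>>> carry_out([
  {"offset":[-0.26,0,0.6],"turn":[0,0,0],"gripper":60},
  {"offset":[0,0,0.8],"turn":[0,0,0],"gripper":60},
  {"offset":[0,0,0.7],"turn":[0,0,0],"gripper":60},
  {"offset":[0,0,0.5],"turn":[0,0,0],"gripper":60},
  {"offset":[0,0,0],"turn":[0,0,0],"gripper":60},
])

```text
clock: 13.52
eef_pos: [0.4723, 0.0103, 0.0286]
orientation: [0.664, 0.642, 0.275, -0.266]
contact_force: [-1.2, -0.2, -2.2]
width: 0.757
grip_force: 55.8
```

Run:
```python
from h import *
todo(*goal([-.0262,0,.0483],np.pi/4))
```

```text
t 13.53 tcp [0.4723 0.0103 0.0286] F [-1.2 -0.2 -2.2] w 0.757 g 55.8 q [-0.62  0.62  1.88  0.67  1.23 -1.02]
ramp tcp [-0.0476 -0.0009  0.0286] tool axes(cols) in ramp [[-0.707, -0.003, -0.707], [-0.002, 1.0, -0.002], [0.707, -0.0, -0.707]]
offset units [-0.09  0.03  0.59]
turn units [-0.02  0.    0.02]
```

>>> carry_out([
  {"offset":[-0.05,0.03,0.3],"turn":[0,0,0],"gripper":60},
  {"offset":[0,0,0.25],"turn":[0,0,0],"gripper":60},
  {"offset":[0,0,0],"turn":[0,0,0],"gripper":60},
])

```text
clock: 13.9
eef_pos: [0.4738, 0.0199, 0.0155]
orientation: [0.665, 0.642, 0.275, -0.266]
contact_force: [-0.6, 0.6, -1.8]
width: 0.754
grip_force: 55.9
```

>>> carry_out([
  {"offset":[0,0,0.05],"turn":[0,0,0],"gripper":60},
  {"offset":[0,0,0],"turn":[0,0,0],"gripper":60},
])

```text
clock: 14.15
eef_pos: [0.4743, 0.0205, 0.0146]
orientation: [0.665, 0.642, 0.275, -0.266]
contact_force: [0.0, 0.4, -0.9]
width: 0.758
grip_force: 55.9
```

>>> carry_out([
  {"offset":[0,0,0.05],"turn":[0,0,0],"gripper":60},
  {"offset":[0,0,0],"turn":[0,0,0],"gripper":60},
])

```text
clock: 14.4
eef_pos: [0.4742, 0.0217, 0.0136]
orientation: [0.665, 0.642, 0.275, -0.266]
contact_force: [0.2, -0.8, -1.6]
width: 0.754
grip_force: 55.9
```

>>> carry_out([
  {"offset":[-0.05,0,0],"turn":[0,0,0],"gripper":60},
  {"offset":[0,0,0],"turn":[0,0,0],"gripper":60},
])

```text
clock: 14.65
eef_pos: [0.4742, 0.0205, 0.0124]
orientation: [0.665, 0.642, 0.275, -0.266]
contact_force: [-0.7, -0.1, -2.2]
width: 0.754
grip_force: 55.9
```

Run:
```python
from h import *
todo(*goal([-.0269,0,.0448],np.pi/4))
C=cam('scene');D=cam('top')
a=cv2.resize(C[0][230:320,265:365],None,fx=4,fy=4,interpolation=cv2.INTER_CUBIC)
b=cv2.resize(D[0][215:300,325:425],None,fx=4,fy=4,interpolation=cv2.INTER_CUBIC)
O=np.zeros((360,800,3),np.uint8);O[:a.shape[0],:400]=a;O[:b.shape[0],400:]=b;cv2.imwrite('pics/p6.png',O)
for s in[(-45,33),(-45,-33),(45,33),(45,-33)]:
    P=RO+RM@(np.array([-.0269,0,.0448])+[-s[0]*.707e-3+.005,s[1]/1e3,s[0]*.707e-3+.005])
    print(s,((proj(P,C)-[265,230])*4).round(),((proj(P,D)-[325,215])*4+[400,0]).round())
```

```text
t 14.65 tcp [0.4742 0.0205 0.0124] F [-0.7 -0.1 -2.2] w 0.754 g 55.9 q [-0.6   0.65  1.9   0.7   1.19 -1.04]
ramp tcp [-0.0579  0.0007  0.0124] tool axes(cols) in ramp [[-0.707, -0.0, -0.707], [-0.0, 1.0, -0.0], [0.707, 0.0, -0.707]]
offset units [-0.02 -0.02  0.07]
turn units [-0.  0.  0.]
(-45, 33) [305. 219.] [603. 108.]
(-45, -33) [185. 263.] [580. 238.]
(45, 33) [249.  44.] [495.  58.]
(45, -33) [129.  83.] [469. 195.]
```

View pics/p6.png

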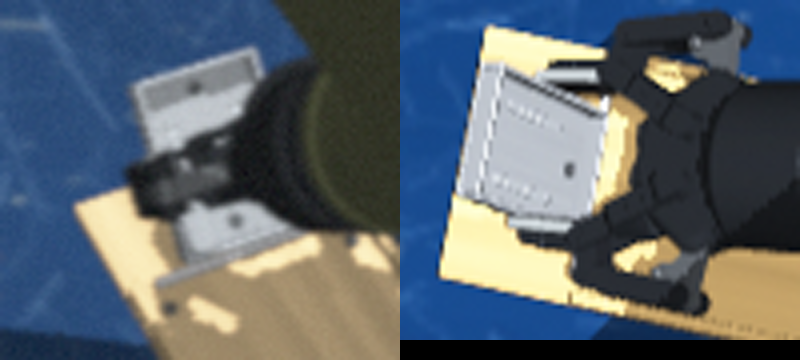

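The scene view shows the cover over the ramp with rear corners (132,87), (258,48) and front edge near (185,258), just short of the toe strip, matching the seated pose to ~2 mm. Ease in a bit and release.

>>> carry_out([
  {"offset":[-0.02,0,0.05],"turn":[0,0,0],"gripper":60},
  {"offset":[0,0,0],"turn":[0,0,0],"gripper":60},
])

```text
clock: 15.0
eef_pos: [0.4743, 0.0212, 0.0112]
orientation: [0.665, 0.642, 0.275, -0.266]
contact_force: [-0.5, -1.9, -0.4]
width: 0.755
grip_force: 56.2
```

>>> carry_out([
  {"offset":[0,0,0],"turn":[0,0,0],"gripper":78},
  {"offset":[0,0,0],"turn":[0,0,0],"gripper":82},
  {"offset":[0,0,0],"turn":[0,0,0],"gripper":90},
  {"offset":[0,0,0],"turn":[0,0,0],"gripper":100},
  {"offset":[0,0,0],"turn":[0,0,0],"gripper":100},
], newtons=20)

```text
clock: 15.62
eef_pos: [0.4742, 0.0213, 0.011]
orientation: [0.665, 0.642, 0.275, -0.266]
contact_force: [-0.2, -0.1, 0.8]
width: 1.003
grip_force: 0.0
```

>>> carry_out([
  {"offset":[0,0,0],"turn":[0,0,0],"gripper":100},
  {"offset":[0,0,0],"turn":[0,0,0],"gripper":100},
  {"offset":[0,0,0],"turn":[0,0,0],"gripper":100},
])

```text
clock: 16.0
eef_pos: [0.4742, 0.0212, 0.011]
orientation: [0.665, 0.642, 0.275, -0.266]
contact_force: [0.6, 0.0, 0.6]
width: 1.001
grip_force: 0.0
```

>>> carry_out([
  {"offset":[0,0,-0.5],"turn":[0,0,0],"gripper":100},
  {"offset":[0,0,-0.9],"turn":[0,0,0],"gripper":100},
  {"offset":[0,0,-1],"turn":[0,0,0],"gripper":100},
  {"offset":[0,0,-1],"turn":[0,0,0],"gripper":100},
  {"offset":[0,0,-1],"turn":[0,0,0],"gripper":100},
])

```text
clock: 16.62
eef_pos: [0.4708, -0.0734, 0.1057]
orientation: [0.665, 0.642, 0.275, -0.265]
contact_force: [0.5, -0.1, 0.1]
width: 1.003
grip_force: 0.0
```

>>> carry_out([
  {"offset":[0,0,-1],"turn":[0,-1,0],"gripper":20},
  {"offset":[0,0,-1],"turn":[0,-1,0],"gripper":0},
  {"offset":[0,0,0],"turn":[0,-1,0],"gripper":0},
  {"offset":[0,0,0],"turn":[0,-1,0],"gripper":0},
  {"offset":[0,0,0],"turn":[0,-1,0],"gripper":0},
])

```text
clock: 17.25
eef_pos: [0.4694, -0.1131, 0.1501]
orientation: [0.713, 0.687, 0.101, -0.097]
contact_force: [0.1, 0.5, -0.3]
width: 0.005
grip_force: 0.0
```

>>> carry_out([
  {"offset":[0,0,0],"turn":[0,-1,0],"gripper":0},
  {"offset":[0,0,0],"turn":[0,-1,0],"gripper":0},
  {"offset":[0,0,0],"turn":[0,-0.85,0],"gripper":0},
  {"offset":[0,0,0],"turn":[0,0,0],"gripper":0},
])

```text
clock: 17.75
eef_pos: [0.4692, -0.111, 0.1498]
orientation: [0.718, 0.696, 0.0, 0.0]
contact_force: [-0.1, 0.8, -0.2]
width: -0.001
grip_force: 0.0
```

```bash
cat >> h.py <<'E'
def blob(n,roi):
    "outline quad of grey/white low-saturation blob in roi (u0,v0,u1,v1)"
    C=cam(n);u0,v0,u1,v1=roi;f=C[0][v0:v1,u0:u1];h=cv2.cvtColor(f,cv2.COLOR_BGR2HSV)
    m=((h[...,1]<50)&(h[...,2]>85)).astype(np.uint8)
    k,l,s,c=cv2.connectedComponentsWithStats(m);i=1+s[1:,4].argmax()
    q=cv2.boxPoints(cv2.minAreaRect(np.argwhere(l==i)[:,::-1].astype(np.float32)))+[u0,v0]
    print(n,'area',s[i,4],'centroid',(c[i]+[u0,v0]).round(1),'quad',q.round(0).tolist());return C
E
python3 - <<'E'
from h import *
state()
for n,roi in(('scene',(280,230,360,320)),('top',(325,215,420,300))):
    C=blob(n,roi)
    for s in[(-45,33),(-45,-33),(45,33),(45,-33)]:
        P=RO+RM@(np.array([-.0269,0,.0448])+[-s[0]*.707e-3+.005,s[1]/1e3,s[0]*.707e-3+.005]);print(proj(P,C).round(0))
    cv2.imwrite(f'pics/{n}7.png',C[0])
E
```

```text
t 17.75 tcp [ 0.4692 -0.111   0.1498] F [-0.1  0.8 -0.2] w -0.001 g 0.0 q [-0.32  0.22  1.76  0.    1.16 -0.29]
ramp tcp [0.0737 0.0003 0.1498] tool axes(cols) in ramp [[-1.0, -0.003, 0.0], [-0.003, 1.0, 0.0], [-0.0, 0.0, -1.0]]
scene area 1745 centroid [319.5 271.1] quad [[275.0, 258.0], [344.0, 236.0], [359.0, 284.0], [291.0, 306.0]]
[341. 285.]
[311. 296.]
[327. 241.]
[297. 251.]
top area 1295 centroid [358.2 252.7] quad [[327.0, 257.0], [352.0, 218.0], [398.0, 247.0], [373.0, 286.0]]
[376. 242.]
[370. 274.]
[349. 230.]
[342. 264.]
```

Blob centroids (scene 319.5,271; top 358.2,252.7) match the seated pose (319,268; 359,252.5): the cover lies let go on the ramp. Now go over it to behind the crest with the fingers shut.

>>> carry_out([
  {"offset":[1,0,-0.3],"turn":[0,0,0],"gripper":0},
  {"offset":[1,0,0],"turn":[0,0,0],"gripper":0},
  {"offset":[1,0,0],"turn":[0,0,0],"gripper":0},
  {"offset":[1,0,0],"turn":[0,0,0],"gripper":0},
  {"offset":[1,0,0],"turn":[0,0,0],"gripper":0},
])

```text
clock: 18.48
eef_pos: [0.4751, 0.0375, 0.1578]
orientation: [0.72, 0.694, 0.0, -0.001]
contact_force: [0.8, 0.1, -0.9]
width: -0.003
grip_force: 0.0
```

>>> carry_out([
  {"offset":[1,0,0],"turn":[0,0,0],"gripper":0},
  {"offset":[0.1,0,0.9],"turn":[0,0,0],"gripper":0},
  {"offset":[0,0,1],"turn":[0,0,0],"gripper":0},
  {"offset":[0,0,1],"turn":[0,0,0],"gripper":0},
  {"offset":[0,0,0.5],"turn":[0,0,0],"gripper":0},
])

```text
clock: 19.1
eef_pos: [0.4752, 0.0695, 0.0542]
orientation: [0.72, 0.694, -0.001, -0.001]
contact_force: [-0.1, 0.6, 0.2]
width: -0.003
grip_force: 0.0
```

Run:
```python
from h import *
o,T=state()
C=cam('scene');D=cam('top');W=cam('wrist')
# expected tip pixel for tip offset candidates
for d in(.03,.036,.042):
    P=o['eef_pos']+T@np.array([-.011,-.011,-d]);print(d,'tip scene',((proj(P,C)-[250,190])*4).round(),'wrist',proj(P,W).round())
E_=RO+RM@np.array([-.064,0,.072]);print('edge',((proj(E_,C)-[250,190])*4).round(),'wrist',proj(E_,W).round())
a=cv2.resize(C[0][190:310,250:350],None,fx=4,fy=4,interpolation=cv2.INTER_CUBIC)
b=cv2.resize(W[0],(400,300))
O=np.zeros((480,800,3),np.uint8);O[:,:400]=a;O[:300,400:]=b;cv2.imwrite('pics/p8.png',O)
```

```text
t 19.1 tcp [0.4752 0.0695 0.0542] F [-0.1  0.6  0.2] w -0.003 g 0.0 q [0.06 0.34 1.88 0.   0.92 0.09]
ramp tcp [-1.069e-01 -1.000e-04  5.420e-02] tool axes(cols) in ramp [[-1.0, 0.002, -0.0], [0.002, 1.0, -0.003], [0.0, -0.003, -1.0]]
0.03 tip scene [193. 175.] wrist [263. 278.]
0.036 tip scene [193. 166.] wrist [262. 284.]
0.042 tip scene [193. 157.] wrist [262. 290.]
edge [240. 225.] wrist [281. 309.]
```

View pics/p8.png

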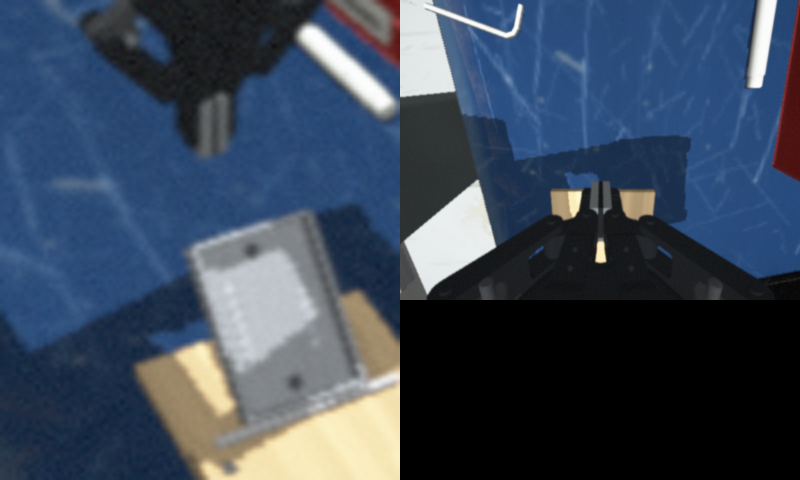

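The cover sits on the ramp with its front end at the toe strip (220–390, 440–375); the shut fingertip is at (208,155), so its offset is ≈38 mm, as estimated. Lower behind the rear edge and make contact.

>>> carry_out([
  {"offset":[0,0,0.6],"turn":[0,0,0],"gripper":0},
  {"offset":[0,0,0.5],"turn":[0,0,0],"gripper":0},
  {"offset":[-0.4,0,0],"turn":[0,0,0],"gripper":0},
  {"offset":[-0.35,0,0],"turn":[0,0,0],"gripper":0},
  {"offset":[-0.15,0,0],"turn":[0,0,0],"gripper":0},
])

```text
clock: 19.88
eef_pos: [0.4757, 0.0426, 0.0237]
orientation: [0.72, 0.694, 0.001, 0.001]
contact_force: [0.8, 0.3, -0.6]
width: -0.003
grip_force: 0.0
```

>>> carry_out([
  {"offset":[-0.15,0,0],"turn":[0,0,0],"gripper":0},
  {"offset":[-0.1,0,-0.07],"turn":[0,0,0],"gripper":0},
  {"offset":[-0.14,0,-0.13],"turn":[0,0,0],"gripper":0},
  {"offset":[-0.14,0,-0.13],"turn":[0,0,0],"gripper":0},
])

```text
clock: 20.38
eef_pos: [0.4748, 0.0282, 0.0333]
orientation: [0.719, 0.695, 0.0, 0.0]
contact_force: [-0.2, 2.1, 2.7]
width: -0.0
grip_force: 1.5
```

Run:
```python
from h import *
state();blob('scene',(280,215,360,320))
```

```text
t 20.38 tcp [0.4748 0.0282 0.0333] F [-0.2  2.1  2.7] w -0.0 g 1.5 q [-0.03  0.36  1.92  0.    0.86  0.  ]
ramp tcp [-0.0655  0.001   0.0333] tool axes(cols) in ramp [[-1.0, -0.001, -0.001], [-0.001, 1.0, 0.001], [0.001, 0.001, -1.0]]
scene area 1738 centroid [320.2 269.9] quad [[284.0, 245.0], [329.0, 229.0], [350.0, 285.0], [304.0, 302.0]]
```

>>> carry_out([
  {"offset":[-0.2,0,-0.12],"turn":[0,0,0],"gripper":0},
  {"offset":[-0.2,0,-0.12],"turn":[0,0,0],"gripper":0},
  {"offset":[-0.24,0,-0.1],"turn":[0,0,0],"gripper":0},
  {"offset":[-0.24,0,-0.1],"turn":[0,0,0],"gripper":0},
])

```text
clock: 20.92
eef_pos: [0.4733, 0.0007, 0.046]
orientation: [0.719, 0.695, -0.0, -0.0]
contact_force: [0.2, 0.5, 0.2]
width: -0.001
grip_force: 0.2
```

Run:
```python
from h import *
state();blob('scene',(280,205,370,320))
```

```text
t 20.93 tcp [0.4733 0.0007 0.046 ] F [0.2 0.5 0.2] w -0.001 g 0.2 q [-0.09  0.34  1.91 -0.    0.89 -0.05]
ramp tcp [-0.0381  0.0004  0.046 ] tool axes(cols) in ramp [[-1.0, -0.0, 0.0], [-0.0, 1.0, -0.0], [-0.0, -0.0, -1.0]]
scene area 1638 centroid [323.2 270.8] quad [[287.0, 249.0], [333.0, 234.0], [350.0, 287.0], [304.0, 302.0]]
```

Run:
```python
from h import *
C=blob('scene',(270,195,370,320))
for th in(137,125,110):
    t=np.radians(th);n=np.array([np.sin(t),0,-np.cos(t)]);e=np.array([np.cos(t),0,np.sin(t)]);p=np.array([2,0,9.])
    Q=[proj(RO+RM@((p+e*L+n*14+[0,s,0])/1e3),C) for L,s in((90,-33),(90,33),(0,33),(0,-33))];print(th,np.round(Q).tolist(),np.mean(Q,0).round())
f=C[0][200:310:3,285:360:2];h=cv2.cvtColor(f,cv2.COLOR_BGR2HSV)
for r,row in enumerate(h):print(200+3*r,''.join('k' if v<60 else 'W' if s<50 and v>160 else 'g' if s<50 else 'y' if 10<H<35 else 'b' if H>90 else '.' for H,s,v in row))
```

```text
scene area 1622 centroid [323.4 271.1] quad [[287.0, 249.0], [333.0, 234.0], [350.0, 287.0], [304.0, 302.0]]
137 [[297.0, 251.0], [327.0, 241.0], [342.0, 285.0], [312.0, 296.0]] [319. 268.]
125 [[301.0, 252.0], [331.0, 242.0], [342.0, 286.0], [312.0, 297.0]] [322. 270.]
110 [[306.0, 257.0], [337.0, 247.0], [343.0, 288.0], [313.0, 299.0]] [325. 273.]
200 bbbbbbbkkkkkkkkkkkkkkkkkkkkkbb........
203 bbbbbbbkkkkkkkkkkkkkkkkkkkkkkgbb......
206 bbbbbbbkkkkkkkkkkkkkkkkkkkkkkgkkb.....
209 bbbbbbkgkkkkkkkkkkkkkkkkkkkkkkkkkbbb..
212 bbbbbbggkkkkkkkkkkkkkkkkkkkkgkkkbbbbb.
215 bbbbbggkkkkkkkkkkkkkkkkkkkkkkkkgbbbbbb
218 bbggggggbkkkkkkkkkkkkkkkkkkkkkggbbbbbb
221 bggggggbbbbkkkkkkkkkkkkkbbkkkbbbbbbbbb
224 bbggkkggbbbbkkkkkkkkkkkkbkkkbbbbbbbbbb
227 bbbkkkkkkbbbkkkkkkkkkkkkkkkbbbbbbbbbbb
230 bbbbkkkkkkkkkkkkkkkkkkkkkbbbbbbbbbbbbb
233 bbbbbbkkkkkkkkkkkkkkkkbbbbbbbbbbbbbbbb
236 bbbbbbbbkkkkkkkkkkkkkbbbbbbbbbbbbbbbbb
239 bbbbbbbbbbbkkkkkkgggbbbbbbbbbbbbbbbbbb
242 bbbbbbbbbbbbbkkkggggbbbbbbbbbbbbbbbbbb
245 bbbbbbbbbbbbbkkkggggbbbbggbbbbbbbbbbbb
248 bbbbbbbbbbbbbbkkgggggggggggbbbbbbbbbbb
251 bbbbbbbbbbbbbbgggggggggggggbbbbbbbbbbb
254 bbbbbbbbbbbgggWggggggggggggbbbbbbbbbbb
257 bbbbbbbbbbbggggggggggggggggbbbbbbbbbbb
260 bbbbbbbbbbbggggggggggggggggbbbbbbbbbbb
263 bbbbbbbbbbbgggggggggggggggggbbbbbbbbbb
266 bbbbbbbbbbggggggggggggggggggygbbbbbbbb
269 bbbbbbbbbbygggggggggggggggggyygbbbbbbb
272 bbbbbbbbbbygggggggggggggggggyyyybbbbbb
275 bbbbbbbggyygggggggggggggggggyyyyybbbbb
278 bbbgyyyyyyyygggggggggggggggggyyyyybbbb
281 yyyyyyyyyyyygggggggggggggggggyyyyyyygb
284 yyyyyyyyyyyygggggggggggggggggygggyyyyg
287 gyyyyyyyyyyygggggggggggggggggggyyyyyyy
290 bgyyyyyyyyyygggggWWWWWWggggyyyyyyygyyy
293 bbgyyyyyyyyyyggWWWWWggyyyyyyyyyyyyyyyy
296 bbbgyyyyyyyyyWgWggyyyyyyyyyyyyyyyyyyyy
299 bbbbgyyyyyggWWyyyyyyyyyyyyyyyyyyyyyyyy
302 bbbbbyyyyyyyyyyyyyyyyyyyyyyyyyyyyyyyyy
305 bbbbbbyyyyyyyyyyyyyyyyyyyyyyyyyyyyyyyy
308 bbbbbbbyyyyyyyyyyyyyyyyyyyyyyyyyyyyyyy
```

The pixel map fits a cover standing at ~110°, still bearing on the finger. Continue over the top.

>>> carry_out([
  {"offset":[-0.26,0,-0.06],"turn":[0,0,0],"gripper":0},
  {"offset":[-0.26,0,-0.06],"turn":[0,0,0],"gripper":0},
  {"offset":[-0.26,0,-0.02],"turn":[0,0,0],"gripper":0},
  {"offset":[-0.26,0,-0.02],"turn":[0,0,0],"gripper":0},
  {"offset":[-0.26,0,0.02],"turn":[0,0,0],"gripper":0},
])

```text
clock: 21.65
eef_pos: [0.4722, -0.0381, 0.0502]
orientation: [0.719, 0.695, 0.0, 0.0]
contact_force: [-0.6, -0.1, -0.5]
width: -0.001
grip_force: 0.0
```

>>> carry_out([
  {"offset":[-0.26,0,0.02],"turn":[0,0,0],"gripper":0},
  {"offset":[-0.26,0,0.05],"turn":[0,0,0],"gripper":0},
  {"offset":[-0.26,0,0.05],"turn":[0,0,0],"gripper":0},
  {"offset":[-0.25,0,0.05],"turn":[0,0,0],"gripper":0},
  {"offset":[-0.2,0,0.05],"turn":[0,0,0],"gripper":0},
])

```text
clock: 22.28
eef_pos: [0.4708, -0.0749, 0.0434]
orientation: [0.719, 0.695, -0.0, -0.0]
contact_force: [-0.4, -0.5, -0.4]
width: -0.001
grip_force: 0.0
```

```bash
cat >> h.py <<'E'
def asc(n,u0,v0,u1,v1,su=2,sv=3):
    C=cam(n);h=cv2.cvtColor(C[0][v0:v1:sv,u0:u1:su],cv2.COLOR_BGR2HSV)
    for r,row in enumerate(h):print(v0+sv*r,''.join('k' if v<60 else 'W' if s<50 and v>160 else 'g' if s<50 else 'y' if 10<H<35 else 'b' if H>90 else '.' for H,s,v in row))
    return C
E
python3 - <<'E'
from h import *
state();asc('scene',280,240,400,360,2,4)
E
```

```text
t 22.27 tcp [ 0.4708 -0.0749  0.0434] F [-0.4 -0.5 -0.4] w -0.001 g 0.0 q [-0.25  0.35  1.91 -0.    0.89 -0.21]
ramp tcp [0.0376 0.0006 0.0434] tool axes(cols) in ramp [[-1.0, -0.0, 0.0], [-0.0, 1.0, -0.0], [-0.0, -0.0, -1.0]]
240 bbbbbbbbbbbbbbbbbbggkkkkkkkkkkkkkkkkkkkkkkkkkbbbbbbbbbbbbbbb
244 bbbbbbbbbbbbbkbbgggkkkkkkkkkkkkkkkkkkkkkkkkbbbbbbbbbbbbbbbbb
248 bbbbbbbbbbbbkgggggggbbbkkkkkkkkkkkkkbbkkkkbbbbbbbbbbbbbbbbbb
252 bbbbbbbbbbbbbbkkkkggbbbbkkkkkkkkkkkkkkkkbbbbbbbbbbbbbbbbbbbb
256 bbbbbbbbbbbbbbbkkkkkkkbbkkkkkkkkkkkkkkbbbbbbbbbbbbbbbbbbbbbb
260 bbbbbbbbbbbbbbbbbykkkkkkkkkkkkkkkkbbbbbbbbbbbbbbbbbbbbbbbbbb
264 bbbbbbbbbbbbgyWWWWWWgkkkkkkkkkggkbbbbbbbbbbbbbbbbbbbbbbbbbbb
268 bbbbbbbbbbbbyyyWWWWWWWWggkkkggggbbbbbbbbbbbbbbbbbbbbbbbbbbbb
272 bbbbbbbbbbbbgyyWWWWWWWWWgkkkggggyybbbbbbbbbbbbbbbbbbbbbbbbbb
276 bbbbbbbbgWyyyyyyWWWWWWWWWgkkgggyyyyWbbbbbbbbbbbbbbbbbbbbbbbb
280 bbbWyyyyyyyyyyyyWWWWWWWWWWyygyyyyyyyyWgbbbbbbbbbbbbbbbbbbbbb
284 bbgyyyyyyyyyyyyyyWWWWWWWWWyyyyyyWWWWyyyybbbbbbbbbbbbbbbbbbbb
288 bbbgyyyyyyyyyyyyyyWWWWWyyyyWWggggyyyyyyyygbbbbbbbbbbbbbbbbbb
292 bbbbgyyyyyyyyyyyyyyyyyWW
[... 376 characters left out ...]
bgyyyyyyyyyygWWWWWWWWWWWWWgggggggyyyyyyyyygbbbbbbb
320 bbbbbbbbbbbbbyyyyyyyyyygWWWWWWWWWWgWWWWgggggyyyyyyyyyybbbbbb
324 bbbbbbbbbbbbbbyyyyyyyyyyygWWWWWWWWWWWWWggggyyyyyyyyyyyygbbbb
328 bbbbbbbbbbbbbbbgyyyyyyyyyygWWWWWWggggggyyyyyyyyyyyyyyyyyybbb
332 bbbbbbbbbbbbbbbbgyyyyyyyyyygggggggyyyyyyyyyyyyyyyyyyyyyyyyyb
336 bbbbbbbbbbbbbbbbbgyyyyyyyyyyyyyyyyyyyyyyyyyyyyyyyyyyyyyyyybb
340 bbbbbbbbbbbbbbbbbbgyyyyyyyyyyyyyyyyyyyyyyyyyyyyyyyyyyyyygbbb
344 bbbbbbbbbbbbbbbbbbbbyyyyyyyyyyyyyyyyyyyyyyyyyyyyyyygbbbbbbbb
348 bbbbbbbbbbbbbbbbbbbbbyyyyyyyyyyyyyyyyyyyyyyyyygbbbbbbbbbbbbb
352 bbbbbbbbbbbbbbbbbbbbbbyyyyyyyyyyyyyyyyyyygbbbbbbbbbbbbbbbbbb
356 bbbbbbbbbbbbbbbbbbbbbbbgyyyyyyyyyyyyygbbbbbbbbbbbbbbbbbbbbbb
```

The cover has toppled into the tray, no contact. Retreat upward and check its pose against the expected outline in both views.

>>> carry_out([
  {"offset":[0,0,-0.8],"turn":[0,0,0],"gripper":0},
  {"offset":[0.5,0,-1],"turn":[0,0,0],"gripper":0},
  {"offset":[1,0,-1],"turn":[0,0,0],"gripper":0},
  {"offset":[1,0,-1],"turn":[0,0,0],"gripper":0},
  {"offset":[1,0,-0.5],"turn":[0,0,0],"gripper":0},
])

```text
clock: 22.95
eef_pos: [0.4755, 0.0315, 0.1744]
orientation: [0.719, 0.695, 0.001, 0.001]
contact_force: [-0.3, 0.0, -0.6]
width: 0.0
grip_force: 0.0
```

>>> carry_out([
  {"offset":[1,0,0],"turn":[0,0,0],"gripper":0},
  {"offset":[1,0,0],"turn":[0,0,0],"gripper":0},
  {"offset":[1,0,0],"turn":[0,0,0],"gripper":0},
  {"offset":[0,0,0],"turn":[0,0,0],"gripper":0},
  {"offset":[0,0,0],"turn":[0,0,0],"gripper":0},
])

```text
clock: 23.58
eef_pos: [0.4773, 0.1201, 0.1724]
orientation: [0.719, 0.695, -0.0, 0.0]
contact_force: [-1.0, -0.0, -0.4]
width: -0.001
grip_force: 0.0
```

Run:
```python
from h import *
state()
for n,roi in(('top',(374,225,440,305)),('scene',(310,270,385,345))):
    C=cam(n);u0,v0,u1,v1=roi;h=cv2.cvtColor(C[0][v0:v1,u0:u1],cv2.COLOR_BGR2HSV)
    m=((h[...,1]<50)&(h[...,2]>85)).astype(np.uint8);m=cv2.morphologyEx(m,cv2.MORPH_OPEN,np.ones((5,5),np.uint8))
    k,l,s,c=cv2.connectedComponentsWithStats(m);i=1+s[1:,4].argmax()
    q=cv2.boxPoints(cv2.minAreaRect(np.argwhere(l==i)[:,::-1].astype(np.float32)))+[u0,v0]
    P=np.array([RM.T@(ray(p,.022,C)-RO) for p in q])
    print(n,s[i].tolist(),'quad ramp@z22',P.round(3)[:,:2].tolist(),'centre',P.mean(0).round(3),'size',[np.linalg.norm(P[j]-P[j-1]).round(3) for j in(1,2)])
    cp=RM.T@(ray(c[i]+[u0,v0],.022,C)-RO);print('centroid',cp.round(3))
asc('top',360,220,455,310)
```

```text
t 23.57 tcp [0.4773 0.1201 0.1724] F [-1.  -0.  -0.4] w -0.001 g 0.0 q [ 0.16  0.21  1.7  -0.    1.23  0.2 ]
ramp tcp [-0.1575  0.0003  0.1724] tool axes(cols) in ramp [[-1.0, -0.001, 0.001], [-0.001, 1.0, -0.001], [-0.001, -0.001, -1.0]]
top [15, 21, 35, 39, 1080] quad ramp@z22 [[0.037, -0.037], [0.036, 0.032], [0.107, 0.035], [0.106, -0.034]] centre [ 0.072 -0.001  0.022] size [np.float64(0.069), np.float64(0.071)]
centroid [0.075 0.    0.022]
scene [3, 15, 54, 50, 1613] quad ramp@z22 [[0.014, -0.036], [-0.005, 0.04], [0.11, 0.032], [0.123, -0.037]] centre [ 0.061 -0.     0.022] size [np.float64(0.078), np.float64(0.115)]
centroid [ 0.065 -0.002  0.022]
220 kkyyyyy.byyyygbbbbbbbbbbbbbbbbbbbbbbbbbbbbbbbbbb
223 kkkyyyy.gyyyyybbbbbbbbbbbbbbbbbbbbbbbbbbbbbbbbbb
226 kkkyyyyygyyyyybbbbbbbbbbbbbbbbbbbbbbbbbbbbbbbbbb
229 kkkyyyyyg.yyyyyWbbbbbbbbbbbbbbbbbbbbbbbbbbbbbbbb
232 kkkyyyyyggyyyyyyyyyyyyWbbbbbbbbbbbbbbbbbbbbbbbbb
235 kkkyyyyyggyyyyyyyyyyyyyyyyyyyWbbbbbbbbbbbbbbbbbb
238 kkkyyyyy.byyyyyyyyyyyyyyyyyyyyyyyyyyWbbbbbbbbbbb
241 kkkyyyyy.gyyyyyyyyyyyyyyyyyyyyyyyyyyyyyyyyyWbbbb
244 kkkyyyyy
[... 453 characters left out ...]
yyyyybbbbbb
271 kkkkkyyyyyg.yyyyWWWWWWWWWWWWWWWyyyyyyyyyyybbbbbb
274 kkkkkyyyyyggyyyyWWWWWWWWWWWWWWWyyyyyyyyyyybbbbbb
277 kkkkkyyyyyggyyyyyWWWWWWWWWWWWWWyyyyyyyyyWbbbbbbb
280 kkkkkyyyyy.byyyyyyWWWWWWWWWWWWyyyyyyyyyyybbbbbbb
283 kkkkkyyyyy.gyyyyyyyyyyyyyWWWWWyyyyyyyyyyWbbbbbbb
286 kkkkkyyyyyybyyyyyyyyyyyyyyyyyyyyyyyyyyyyybbbbbbb
289 kkkkkyyyyyyg.yyyyyyyyyyyyyyyyyyyyyyyyyyygbbbbbbb
292 kkkkkyyyyyyg.yyyyyyyyyyyyyyyyyyyyyyyyyyybbbbbbbb
295 kkkkkkyyyyyggyyyyyyyyyyyyyyyyyyyyWgyyyyybbbbbbbb
298 kkkkkkyyyyyggyyyyybbgyyyyyyyyyyyyyyyyyyybbbbbbbb
301 kkkkkkyyyyy.byyyyybbbbbbbbbgyyyyyyyyyyyybbbbbbbb
304 kkkkkkyyyyy.gyyyyybbbbbbbbbbbbbbbbgyyyybbbbbbbbb
307 kkkkkkyyyyyybyyyyybbbbbbbbbbbbbbbbbbbbbbbbbbbbbb
```

Top-view extent is ~70 mm instead of 90 mm along x; I difference against the earlier image (cover on ramp) to get the true outline.

Run:
```python
from h import *
for n,roi in(('top',(362,225,450,308)),('scene',(290,262,400,350))):
    C=cam(n);u0,v0,u1,v1=roi
    for nm,x0,x1,z0,z1 in(('flat13',.013,.103,.022,.022),('flat25',.025,.115,.022,.022)):
        print(n,nm,[proj(RO+RM@np.array([x,y,z]),C).round().tolist() for x,y,z in((x0,-.033,z0),(x0,.033,z0),(x1,.033,z1),(x1,-.033,z1))])
    g=cv2.cvtColor(C[0],cv2.COLOR_BGR2HSV)[v0:v1:2,u0:u1:2]
    for r,row in enumerate(g):print(v0+2*r,''.join('b' if H>90 and s>90 else ('ABCDEFGHIJ'[v*10//256] if s<60 else '0123456789'[v*10//256]) for H,s,v in row.astype(int)))
```

```text
top flat13 [[372.0, 275.0], [378.0, 242.0], [422.0, 251.0], [417.0, 284.0]]
top flat25 [[378.0, 276.0], [384.0, 243.0], [428.0, 253.0], [423.0, 285.0]]
225 1145555C55554bbbbbbbbbbbbbbbbbbbbbbbbbbbbbbb
227 1145555C45555bbbbbbbbbbbbbbbbbbbbbbbbbbbbbbb
229 1145555CD55558Gbbbbbbbbbbbbbbbbbbbbbbbbbbbbb
231 1145555CD55559JJJ88Fbbbbbbbbbbbbbbbbbbbbbbbb
233 1145555CC55557889999J988Fbbbbbbbbbbbbbbbbbbb
235 1145555CC5555799999889999998Gbbbbbbbbbbbbbbb
237 1135555DC55555JJJJJ9999977999J998Gbbbbbbbbbb
239 11355553C5555499JJJJJJJ9999988999JJJ88Fbbbbb
241 11355554C555549999999JJJJJJJ99999889999J98Ib
243 11255555C55554999999999999JJJJJJ99999978999b
245 11255555C55555JJ999999999999999JJJJJ999999Jb
247 11155555C45555JJJJJJ99999999999999JJFF9J899b
249 11145555CD5555JJJJJJJJJJJ9999999999999JJ5JFb
251 11145555CD5555HJJJJJJJJJJJJJJJ99999999994J5b
253 11145555CC5555GJJJJJJJJJJJJJJJJJ999999993Jbb
255 11145555CC5555FJJJJJJJJJJJJJJJJJ999999995Jbb
257 11145555DC55554JJJJJJJJJJJJJJJJJJJ9999999Jbb
259 111455553C55554JJJJJJJJJJJJJJJJ999JJJJ9999bb
261 111355554C55554JJJJJJJJJJJJJJJJ999999999JIbb
263 111355555C555
[... 3205 characters left out ...]
99999EHIIIIIIIIHFEDDE689999999999689Ebbb
328 bbbbbbbbbbE6999999997EIIIIIIGFEDEF7999999999998985984bb
330 bbbbbbbbbbb5899999999FFIIHFEEEE579999999999998FG97697bb
332 bbbbbbbbbbbD5999999998EFFEDEF899999999999999998899789Gb
334 bbbbbbbbbbbbE7999999997DEE699999999999999999999999997Eb
336 bbbbbbbbbbbb458999999996699999999999999999999999997544b
338 bbbbbbbbbbbbbD699999999999999999999999999999999865544bb
340 bbbbbbbbbbbbb4589999999999999999999999999999986544EDbbb
342 bbbbbbbbbbbbbbE699999999999999999999999999875544D3bbbbb
344 bbbbbbbbbbbbbbb4799999999999999999999999865553Cbbbbbbbb
346 bbbbbbbbbbbbbbbD589999999999999999999976544DDbbbbbbbbbb
348 bbbbbbbbbbbbbbbbE699998999999999999865554E3bbbbbbbbbbbb
```

The olive forearm only hides the left part in the top view. The visible corners fit a flat, open-side-down cover with its rear edge at the strip: top about (424,252) and (418,283), scene (312,298), (344,286), (367,318), (336,331). That puts its centre at x ≈ 58 mm. Handing in.

```bash
python3 -c "
from station import manip
print(manip.close_job())"
```

```text
the job is handed in; nothing more can be done
None
```

The job is handed in: the cover was laid on the ramp and let go, then pushed over, and the last images show it lying flat, open side down, in the catch tray (centre at x ≈ 58 mm, near the middle line) with the arm clear; no verdict was returned.

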